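Clear the tripped supply output with its two reset keys

TASK

One of the two supply output boxes has tripped: its dome lamp is red. On that box push the clear sliding guard back until both yellow keys are uncovered, then press both keys all the way down together with the two fingertips, hold them down for three seconds, and let both come up again, leaving the guard back. Only push and press, pinch or lift nothing, and leave the green-lamp box and everything else on the bench alone.

Things in the scene. Friction and masses are not known exactly. Their poses are not given: they have to be found in the camera images.
- tripped: The supply output box with the RED dome lamp, to be worked on. Fixed grey box with black top, 180 (x) x 170 (y) x 60 mm high. Origin: centre of its underside, on the bench; its x axis points from the key end to the lamp end, y to the left, z up. The lamp (22 mm across, 20 mm tall) stands on the top at x=+72, y=-45 mm. Two aluminium guard rails 18 mm tall run along x at y=+-74 mm. The two keys sit at x=-40, y=+-30 mm. The other box is the same but for the lamp colour.
- tripped_key_left (a joint): Travel in m of the left yellow key of this box (RED lamp): 0 = up, 0.008 = bottomed. Spring: starts to move at about 1.5 N, bottoms at about 4.5 N, comes up by itself.
- tripped_key_left_top (a point): Round flat yellow key cap of the left key (RED lamp box), 28 mm across; its centre is 60 mm from that of the other key. Point: centre of its top face, 74 mm above the bench when up, 66 mm when bottomed. Box axes: z up, the key moves straight down. When covered, the clear guard plate hangs 4 mm above it.
- tripped_key_right (a joint): Travel in m of the right yellow key of this box (RED lamp): 0 = up, 0.008 = bottomed. Spring: starts to move at about 1.5 N, bottoms at about 4.5 N, comes up by itself.
- tripped_key_right_top (a point): Round flat yellow key cap of the right key (RED lamp box), 28 mm across; its centre is 60 mm from that of the other key. Point: centre of its top face, 74 mm above the bench when up, 66 mm when bottomed. Box axes: z up, the key moves straight down. When covered, the clear guard plate hangs 4 mm above it.
- tripped_guard (a joint): Position in m of the sliding guard of the RED lamp box along the box's +x: 0 = fully over the keys, 0.064 = its end stop; the keys are wholly clear of it from 0.040 on. About 1.5 N of friction, no spring, stays where left.
- tripped_guard_lip (a point): White front face of the guard's upright push lip (RED lamp box), 100 mm wide (y), 28 mm tall, 4 mm thick. Point: middle of the bottom edge of its front surface, 78 mm above the bench; with the guard at 0 this lies at x=-64 mm on the box. Push it along the box's +x, away from the box's key end. Behind it lie the lip's black rear layer (4 mm) and the clear guard plate, 42 mm deep, 156 mm wide, 4 mm thick, its underside 18 mm above the box top.
- healthy: The supply output box with the GREEN dome lamp, to be left alone. Fixed grey box with black top, 180 (x) x 170 (y) x 60 mm high. Origin: centre of its underside, on the bench; its x axis points from the key end to the lamp end, y to the left, z up. The lamp (22 mm across, 20 mm tall) stands on the top at x=+72, y=-45 mm. Two aluminium guard rails 18 mm tall run along x at y=+-74 mm. The two keys sit at x=-40, y=+-30 mm. The other box is the same but for the lamp colour.
- healthy_key_left (a joint): Travel in m of the left yellow key of this box (GREEN lamp): 0 = up, 0.008 = bottomed. Spring: starts to move at about 1.5 N, bottoms at about 4.5 N, comes up by itself.
- healthy_key_left_top (a point): Round flat yellow key cap of the left key (GREEN lamp box), 28 mm across; its centre is 60 mm from that of the other key. Point: centre of its top face, 74 mm above the bench when up, 66 mm when bottomed. Box axes: z up, the key moves straight down. When covered, the clear guard plate hangs 4 mm above it.
- healthy_key_right (a joint): Travel in m of the right yellow key of this box (GREEN lamp): 0 = up, 0.008 = bottomed. Spring: starts to move at about 1.5 N, bottoms at about 4.5 N, comes up by itself.
- healthy_key_right_top (a point): Round flat yellow key cap of the right key (GREEN lamp box), 28 mm across; its centre is 60 mm from that of the other key. Point: centre of its top face, 74 mm above the bench when up, 66 mm when bottomed. Box axes: z up, the key moves straight down. When covered, the clear guard plate hangs 4 mm above it.
- healthy_guard (a joint): Position in m of the sliding guard of the GREEN lamp box along the box's +x: 0 = fully over the keys, 0.064 = its end stop; the keys are wholly clear of it from 0.040 on. About 1.5 N of friction, no spring, stays where left.
- healthy_guard_lip (a point): White front face of the guard's upright push lip (GREEN lamp box), 100 mm wide (y), 28 mm tall, 4 mm thick. Point: middle of the bottom edge of its front surface, 78 mm above the bench; with the guard at 0 this lies at x=-64 mm on the box. Push it along the box's +x, away from the box's key end. Behind it lie the lip's black rear layer (4 mm) and the clear guard plate, 42 mm deep, 156 mm wide, 4 mm thick, its underside 18 mm above the box top.
- spool: Bystander: small aluminium solder spool, 28 mm across, 26 mm tall, standing on the red-lamp box beside its lamp (about x=+72, y=+45 mm of the box). Origin: centre of its underside.
- flux_jar: Bystander: small jar, 26 mm across, 30 mm tall, standing on the green-lamp box beside its lamp. Origin: centre of its underside.
- board: Bystander: green circuit board 126 x 220 x 14 mm lying beyond the boxes. Origin: centre of its underside.
- multimeter: Bystander: blue and black handheld meter 140 x 72 x 39 mm lying at the right. Origin: centre of its underside.
- mouse: Bystander: white and black computer mouse 100 x 58 x 32 mm at the left. Origin: centre of its underside.
- screwdriver: Bystander: orange-handled screwdriver 170 mm long lying between the two boxes. Origin: centre of its underside (screwdriver: about its middle).
- wash_bottle: Bystander: white bottle with red cap, 56 mm across, 130 mm tall, far right. Origin: centre of its underside.
- parts_bowl: Bystander: steel bowl 90 mm across, 35 mm tall, far left. Origin: centre of its underside.

How it is judged:
On the way, in this order (a step that is already met when the one before it is completed fails the run):
1. the guard of the red-lamp box is back, clear of both keys (0.040 m or more), and both keys are up (value of joint tripped_guard above 0.04 m and value of joint each of tripped_key_left, tripped_key_right below 0.0015 m), for 0.2 s.
2. both its keys are pressed down (6 mm or more of 8) by the fingers at once and held for 2.5 s (value of joint tripped_guard above 0.04 m and value of joint each of tripped_key_left, tripped_key_right above 0.006 m and contact force between the fingers and tripped_key_left above 0.5 N and contact force between the fingers and tripped_key_right above 0.5 N), for 2.5 s.
3. both keys have been let up again (all of step 1), for 0.2 s.
At the end, for the whole second after the job is handed in: The red-lamp box's guard is still back (0.040 m or more), both its keys are up (within 1.5 mm), the green-lamp box's keys are up and every loose thing is within 20 mm of where it was (all of step 3 and value of joint each of healthy_key_left, healthy_key_right below 0.003 m and not (distance of spool from where it was at the start of the episode above 0.02 m) and not (distance of flux_jar from where it was at the start of the episode above 0.02 m) and not (distance of board from where it was at the start of the episode above 0.02 m) and not (distance of multimeter from where it was at the start of the episode above 0.02 m) and not (distance of mouse from where it was at the start of the episode above 0.02 m) and not (distance of screwdriver from where it was at the start of the episode above 0.02 m) and not (distance of wash_bottle from where it was at the start of the episode above 0.02 m) and not (distance of parts_bowl from where it was at the start of the episode above 0.02 m)); the robot touches nothing.
It fails at once if one key pressed well down (over 6 mm) while the other is still up (under 1 mm) ((value of joint tripped_key_left above 0.006 m and value of joint tripped_key_right below 0.001 m) or (value of joint tripped_key_right above 0.006 m and value of joint tripped_key_left below 0.001 m)).
It fails at once if a key or the guard of the green-lamp box operated (key over 3 mm, guard moved by over 10 mm) (value of joint any of healthy_key_left, healthy_key_right above 0.003 m or distance of healthy_guard_lip from where it was at the start of the episode above 0.01 m).
It fails at once if a guard pinched between the fingers (pushed on its front and its rear at once) ((contact force between the fingers and tripped_guard_c0 above 3 N and (contact force between the fingers and tripped_guard_c1 above 3 N or contact force between the fingers and tripped_guard_c2 above 3 N)) or (contact force between the fingers and healthy_guard_c0 above 3 N and (contact force between the fingers and healthy_guard_c1 above 3 N or contact force between the fingers and healthy_guard_c2 above 3 N))).
It fails at once if a bystander moved by over 20 mm or lifted (distance of any of spool, flux_jar, board, multimeter, mouse, screwdriver, wash_bottle, parts_bowl from where it was at the start of the episode above 0.02 m).
It also fails if it takes over 43 s, if anything falls off the work surface, if the arm or the gripper's body presses on something with over 40 N, if the wrist force passes 120 N, or if a joint passes its speed limit or range.

ROBOT

A 6-joint arm with a two-finger parallel gripper is mounted at the origin on the work surface. World frame = base frame: x ahead of the robot, y to its left, z up, the work surface at z = 0. Lengths are in m, angles in rad, forces in N, time in s.
With the tool pointing down it reaches from about 0.35 to 0.85 m from the base axis. Payload 8.1 kg.
Tool frame: the origin (TCP) lies at the very end of the fingers, on their centre line; the grasp point (between the pads) lies 19 mm behind it; z points along the fingers, x is the direction in which the jaws open and shut, and the axes are right-handed (so a half turn about z gives the same grasp; the last joint's range is limited). The gripper opens to 93 mm and grips with 3 to 60 N. Pads are 15 mm wide; open, the fingers measure 128 mm over their backs; the gripper's body (75 mm by 188 mm) begins 65 mm behind the grasp point.
Start: joints at [-1.283, 0.13, 1.488, -0, 1.523, -0.085], TCP at [0.219, -0.559, 0.219] pointing down, gripper open.
Joint ranges: [-2.96, 2.96], [-0.89, 2.26], [0.02, 2.5], [-1.34, 4.48], [0, 2.73], [-2.66, 2.66]. Speed limits (rad/s): [2.39, 2.39, 2.79, 3.14, 3.14, 3.14].

INTERFACE

Orientations are given as a rotation vector (axis times angle).
In Python, from plant import robot gives the robot as it stands. The module is installed in compiled form; this text tells all that it offers.
- The arm moves only by the tool jog_arm, never from a script. Its argument "commands" is one flat list of numbers, 5 for each row, row after row: the gripper's target within -1 to 1 (shut at 1, half-way at 0, fully open at -1), then the shift along the tool's x, y, z in m, then the turn about the tool's z in degrees. A call has 1 to 20 rows; each row shifts and turns the commanded pose from where the row before left it, along the tool's axes as they then stand; what a row does not reach is not made up. A row lasts 1/12 s, in which the tool goes at most 41.7 mm and 7.16 degrees, less where a joint would pass 70% of its speed; a pose out of reach is approached as far as the arm can. A call is refused whole if a number of a shift passes 0.0417 or a number of a turn 7.16, either way. A call with a gripper value outside its range is refused whole. The fingers move at their own pace and stop on an object; "grip_force" is the grip in N (left out, the last holds). Time passes only in rows, so rows that do not move let the fingers close. It gives the time, the measured TCP pose, the force and the opening at its end, in the units of the state.
- robot.read_state(): the state, without advancing time (a new reading comes with each control period).
- robot.read_camera(name): name is "scene" or "top" or "wrist"; returns a dict with "img" (400x640x3 uint8, blue, green, red), "vfov" (degrees; the focal length in pixels is half the picture's height over the tangent of half this angle, whatever the lens; pixels are square), "cx", "cy" (the principal point, pixels), "extrinsics" (4x4, takes a point from world to camera coordinates). Camera axes: x right, y down, z forward; pixel columns grow to the right and rows downward; lengths in m; the calibration is good to about 2 mm. A picture is of the moment at which its call begins. There is no depth.
- robot.close_job(): hands the job in, once; it reports no verdict.
Trained networks look in a picture, given as the dict that the camera call returned (one of the last four; its "shot" number tells which), for a name from the list of things; names that differ only in an ending like _2 or _b are one class to them, and where a whole thing is asked for, a point or a joint stands for the part that bears it (a point fixed in the world has none). Each returns a list of dicts, best first, with "score" (0 to 1); they miss things now and then, are a little off and sometimes report something else, mostly with a low value. They report only what shows in the picture. A call takes as long as a camera call.
- robot.recognise(thing, picture): "box" ([centre column, centre row, width, height] as shares, 0 to 1, of the picture: columns of its width, rows of its height, round what is visible of it).
- robot.pinpoint(thing, picture): "position" ([row, column] as shares, 0 to 1, of the picture: columns of its width, rows of its height: a listed point, or the origin of a listed thing).
The state is a dict: "t": time; "q": joint angles; "dq": joint speeds; "joint_torque": joint torques, N m; "tool_pos": TCP position; "orientation": TCP orientation; "force": force on the tool from outside, world axes, zero at the start; "wrist_torque": the same for the moment, N m; "opening": finger opening in m.
Only numpy, scipy, OpenCV 4.12 (cv2) and the standard library are available. Lean on these libraries where they do the work, as an engineer would, in place of code of your own. Each camera call takes 0.05 s, during which the arm holds its last target.

## Working session

There is one attempt and no reset: what is moved stays moved. The work goes in short steps, Python scripts to look and compute and a tool call to move; the robot and the scene stay as the last step left them, time stands still between calls to the robot, and variables do not carry over. Pictures are saved under pics/ and viewed, and the job is handed in when it is done.

Besides the shell and the picture viewer there is one more tool, called after "Request:" as a command line: name --argument value ..., lists and objects as JSON in quotes. jog_arm: Moves the arm, as the interface text tells. Its arguments: {"type":"object","properties":{"commands":{"type":"array"},"grip_force":{"type":"number"}},"required":["commands"]}

```bash
mkdir -p pics; cat > h.py <<'E'
import numpy as np,cv2
from plant import robot
def ray(p,col,row):
    h=p["img"].shape[0]; f=h/2/np.tan(np.radians(p["vfov"])/2)
    E=np.array(p["extrinsics"]);R=E[:3,:3];t=E[:3,3]
    d=R.T@np.array([(col-p["cx"])/f,(row-p["cy"])/f,1]);return -R.T@t,d
def atz(p,col,row,z):
    o,d=ray(p,col,row);return o+d*(z-o[2])/d[2]
def proj(p,X):
    h=p["img"].shape[0]; f=h/2/np.tan(np.radians(p["vfov"])/2)
    E=np.array(p["extrinsics"]);c=E[:3,:3]@X+E[:3,3];return f*c[0]/c[2]+p["cx"],f*c[1]/c[2]+p["cy"]
Z={"key_left_top":.074,"key_right_top":.074,"guard_lip":.078}
E
python3 - <<'E'
from h import *
s=robot.read_state();print(s["t"],s["tool_pos"],s["orientation"],s["opening"])
for n in["top","scene"]:
    p=robot.read_camera(n);cv2.imwrite(f"pics/{n}0.png",p["img"])
    for b in["tripped","healthy"]:
        for k,z in Z.items():
            for r in robot.pinpoint(f"{b}_{k}",p)[:2]:
                row,col=r["position"][0]*400,r["position"][1]*640
                print(n,b,k,round(r["score"],2),round(col,1),round(row,1),atz(p,col,row,z).round(4))
        for r in robot.pinpoint(b,p)[:2]:
            row,col=r["position"][0]*400,r["position"][1]*640
            print(n,b,round(r["score"],2),round(col),round(row),atz(p,col,row,0).round(4))
E
```

```text
0.0 [ 0.21838206 -0.55823095  0.21758803] [-2.59361119e+00  1.77066853e+00  2.22704409e-03] 0.0928974938855294
top tripped key_right_top 0.22 284.5 134.9 [0.766  0.0879 0.074 ]
top tripped guard_lip 0.65 255.6 248.5 [0.445  0.1614 0.078 ]
top tripped 0.76 261 235 [0.487 0.158 0.   ]
top tripped 0.49 375 240 [ 0.4728 -0.1737  0.    ]
top healthy guard_lip 0.89 379.8 241.8 [ 0.4643 -0.1752  0.078 ]
top healthy 0.6 378 222 [ 0.5235 -0.1827  0.    ]
scene tripped guard_lip 0.94 396.6 186.5 [0.425  0.1567 0.078 ]
scene tripped guard_lip 0.51 496.9 251.3 [0.5    0.4679 0.078 ]
scene tripped 0.72 268 179 [ 0.5442 -0.2362  0.    ]
scene tripped 0.7 462 300 [0.6168 0.4484 0.    ]
scene healthy guard_lip 0.88 296.8 154.3 [ 0.468 -0.175  0.078]
scene healthy 0.57 283 182 [ 0.529  -0.1848  0.    ]
```

View pics/top0.png

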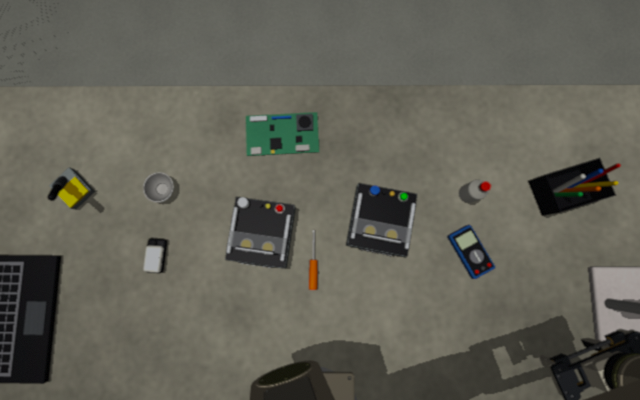

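View pics/scene0.png

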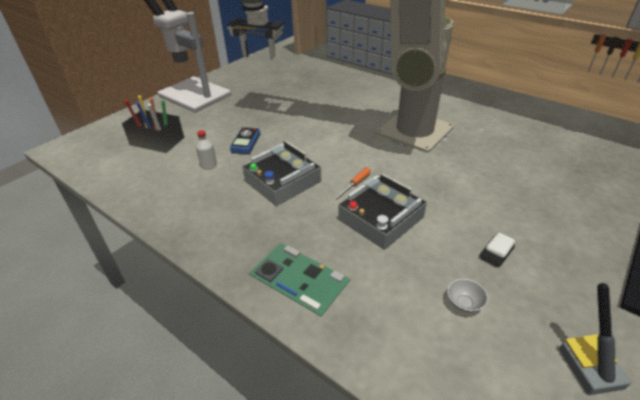

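The red lamp is on the left box (top view around (262,232), lamp at (279,209)). The green-lamp box is at (382,219). Next I'll zoom in to get the box's yaw.

```bash
python3 - <<'E'
from h import *
p=robot.read_camera("top")
c=p["img"][185:280,215:310];cv2.imwrite("pics/crop1.png",cv2.resize(c,None,fx=6,fy=6,interpolation=cv2.INTER_CUBIC))
hsv=cv2.cvtColor(p["img"],cv2.COLOR_BGR2HSV)
sub=p["img"][185:280,215:310].astype(int)
red=((sub[:,:,2]>120)&(sub[:,:,1]<70)).astype(np.uint8)
print(cv2.connectedComponentsWithStats(red)[2:])
print(p["cx"],p["cy"],p["vfov"],(-np.array(p["extrinsics"])[:3,:3].T@np.array(p["extrinsics"])[:3,3]))
E
```

```text
(array([[   0,    0,   95,   95, 8986],
       [  61,   20,    7,    7,   39]], dtype=int32), array([[46.92621856, 47.10549744],
       [64.        , 22.69230769]]))
311.0691752883038 196.6943670252599 54.60058300374655 [ 0.42690237 -0.008961    1.13660848]
```

View pics/crop1.png

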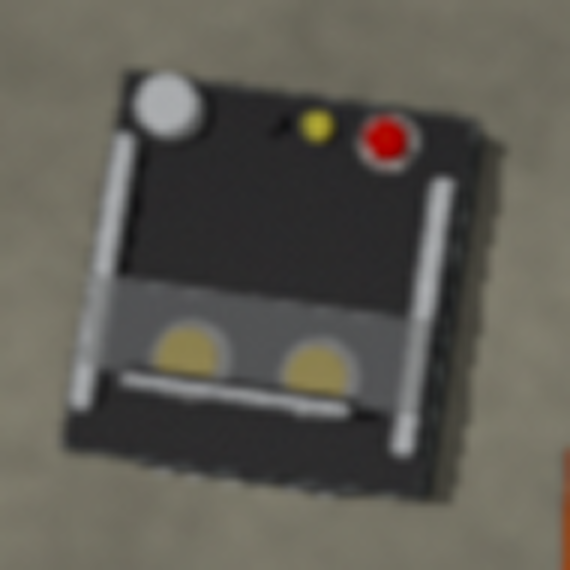

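```bash
cat > fit.py <<'E'
from h import *
from scipy.optimize import least_squares
def fit(p,obs,g0=0.):
    # obs: list (col,row,(x,y,z)) box coords
    def X(v,b):
        c,s=np.cos(v[2]),np.sin(v[2]);return np.array([v[0]+c*b[0]-s*b[1],v[1]+s*b[0]+c*b[1],b[2]])
    f=lambda v:np.ravel([np.array(proj(p,X(v,b)))-(c,r) for c,r,b in obs])
    s=least_squares(f,[.49,.158,-.1]);print("pose",s.x.round(4),"yawdeg",np.degrees(s.x[2]).round(2),"res",s.fun.round(1));return s.x
E
python3 - <<'E'
from fit import *
p=robot.read_camera("top")
g=lambda u,v,b:((u+.5)/6-.5+215,(v+.5)/6-.5+185,b)
o=[g(386,138,(.072,-.045,.080)),g(122,378,(-.064,.05,.106)),g(346,411,(-.064,-.05,.106)),
g(127,72,(.09,.085,.06)),g(66,448,(-.09,.085,.06)),g(480,118,(.09,-.085,.06)),g(438,498,(-.09,-.085,.06))]
v=fit(p,o)
c,s=np.cos(v[2]),np.sin(v[2])
for n,x,y in[("lip",-.064,0),("pre",-.11,0),("keys",-.04,0)]:print(n,v[0]+c*x-s*y,v[1]+s*x+c*y)
E
```

```text
pose [ 0.4954  0.1522 -0.1288] yawdeg -7.38 res [ 0.5 -1.6  0.6  3.2  0.6  2.7 -0.2 -1.9 -0.6 -0.6  0.6 -1.8 -1.6 -0.5]
lip 0.431949274260994 0.16041092639602866
pre 0.38633010420789543 0.16631781421166156
keys 0.45575058037565414 0.15732907188352452
```

Request:
jog_arm --commands '[0.08, -0.0279, -0.0245, 0, 0, 0.08, -0.0279, -0.0245, 0, 0, 0.08, -0.0279, -0.0245, 0, 0, 0.08, -0.0279, -0.0245, 0, 0, 0.08, -0.0279, -0.0245, 0, 0, 0.08, -0.0279, -0.0245, 0, 0, 0.08, -0.0279, -0.0245, 0, 0, 0.08, -0.0279, -0.0245, 0, 0, 0.08, -0.0279, -0.0245, 0, 0, 0.08, -0.0279, -0.0245, 0, 0, 0.08, -0.0279, -0.0245, 0, 0, 0.08, -0.0279, -0.0245, 0, 0, 0.08, -0.0279, -0.0245, 0, 0, 0.08, -0.0279, -0.0245, 0, 0, 0.08, -0.0279, -0.0245, 0, 0, 0.08, -0.0279, -0.0245, 0, 0]' --grip_force 20

```text
t: 2.33
tool_pos: [0.4214, 0.0016, 0.219]
orientation: [-2.594, 1.771, -0.002]
force: [0.2, -0.7, -0.1]
opening: 0.0427
```

Request:
jog_arm --commands '[0.08, -0.0334, -0.0058, 0, 0, 0.08, -0.0334, -0.0058, 0, 0, 0.08, -0.0334, -0.0058, 0, 0, 0.08, -0.0334, -0.0058, 0, 0, 0.08, -0.0334, -0.0058, 0, 0, 0.08, 0, 0, 0, 5.76, 0.08, 0, 0, 0, 5.76, 0.08, 0, 0, 0, 5.76, 0.08, 0, 0, 0, 5.76, 0.08, 0, 0, 0, 5.76, 0.08, 0, 0, 0, 0, 0.08, 0, 0, 0, 0]'

```text
t: 3.33
tool_pos: [0.3873, 0.1658, 0.2188]
orientation: [-2.076, 2.357, -0.0]
force: [-0.2, -0.4, -0.8]
opening: 0.0426
```

```bash
python3 - <<'E'
from h import *
from scipy.spatial.transform import Rotation as R
s=robot.read_state();print(s["t"],s["tool_pos"],R.from_rotvec(s["orientation"]).as_matrix().round(3).tolist(),s["opening"],s["q"],s["force"])
p=robot.read_camera("wrist");cv2.imwrite("pics/w1.png",p["img"])
for k,z in Z.items():
    for r in robot.pinpoint("tripped_"+k,p)[:2]:
        row,col=r["position"][0]*400,r["position"][1]*640
        print(k,round(r["score"],2),round(col,1),round(row,1),atz(p,col,row,z).round(4))
p=robot.read_camera("top");cv2.imwrite("pics/t1.png",p["img"])
E
```

```text
3.3333 [0.38725443 0.16583815 0.21875482] [[-0.126, -0.992, 0.0], [-0.992, 0.126, 0.0], [-0.0, -0.0, -1.0]] 0.04255624878354542 [ 2.82770079e-01 -3.74230593e-01  1.95197305e+00  4.24735534e-06
  1.56354594e+00  1.98027199e+00] [-0.16087451 -0.36138999 -0.83794774]
guard_lip 0.69 319.8 145.7 [0.4377 0.1609 0.078 ]
```

View pics/w1.png

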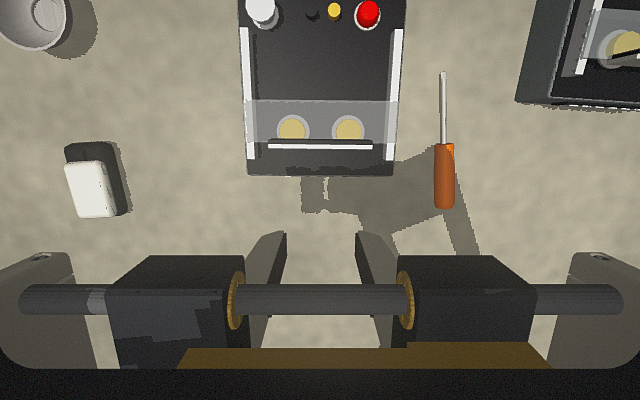

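```bash
python3 - <<'E'
from fit import *
p=robot.read_camera("wrist")
cv2.imwrite("pics/w1c.png",cv2.resize(p["img"][0:185,230:410],None,fx=4,fy=3.2*1.0,interpolation=cv2.INTER_CUBIC))
for c,r,z in[(247,176,.06),(396,174.5,.06),(292,129,.074),(348,129,.074),(268,149,.078),(372,149,.078),(268,141,.106),(372,141,.106),(369,12,.08)]:print(c,r,z,atz(p,c,r,z).round(4))
E
```

```text
247 176 0.06 [0.4131 0.248  0.06  ]
396 174.5 0.06 [0.3931 0.0786 0.06  ]
292 129 0.074 [0.4582 0.1875 0.074 ]
348 129 0.074 [0.4507 0.1292 0.074 ]
268 149 0.078 [0.4413 0.2154 0.078 ]
372 149 0.078 [0.4273 0.1065 0.078 ]
268 141 0.106 [0.4504 0.2088 0.106 ]
372 141 0.106 [0.4378 0.1106 0.106 ]
369 12 0.08 [0.5537 0.0995 0.08  ]
```

View pics/w1c.png

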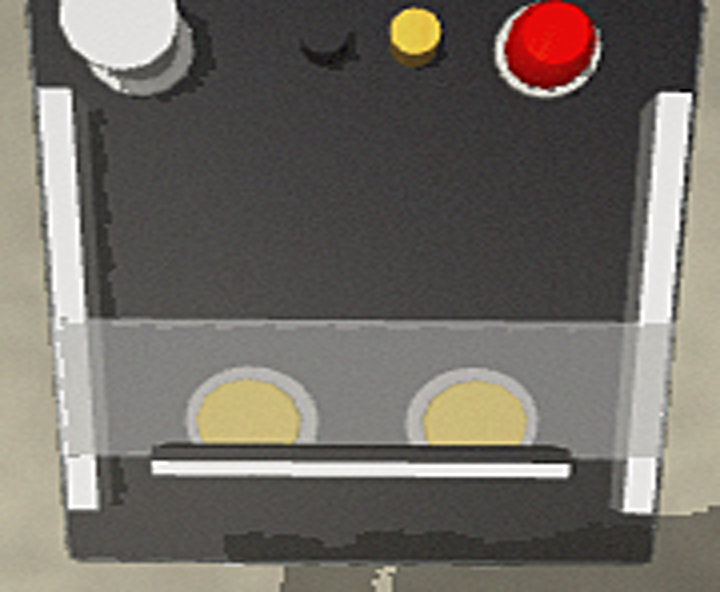

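```bash
python3 - <<'E'
from fit import *
p=robot.read_camera("wrist")
g=lambda u,v,b:((u+.5)/4-.5+230,(v+.5)/3.2-.5,b)
o=[g(70,560,(-.09,.085,.06)),g(652,560,(-.09,-.085,.06)),g(247,422,(-.04,.03,.074)),g(475,422,(-.04,-.03,.074))]
v=fit(p,o)
c,s=np.cos(v[2]),np.sin(v[2])
T=robot.read_state()["tool_pos"]
def box(P):d=np.array(P[:2])-v[:2];return c*d[0]+s*d[1],-s*d[0]+c*d[1]
print("tcp in box",box(T))
for u,vv in[(152,476),(570,478)]:
    a=g(u,vv,0);print("lip front top",box(atz(p,a[0],a[1],.106)))
for u,vv in[(64,320),(672,322)]:
    a=g(u,vv,0);print("plate rear",box(atz(p,a[0],a[1],.082)))
a=g(546,45,0);print("lamp",box(atz(p,a[0],a[1],.075)))
E
```

```text
pose [ 0.4923  0.1536 -0.1283] yawdeg -7.35 res [-1.5  0.9  1.5  0.9 -0.  -0.7  0.  -0.7]
tcp in box (np.float64(-0.10574327994363661), np.float64(-0.0013804817215688388))
lip front top (np.float64(-0.05553320950992563), np.float64(0.050032306413096576))
lip front top (np.float64(-0.05611369964647316), np.float64(-0.050138472472884284))
plate rear (np.float64(-0.009606748865706068), np.float64(0.07397724677894005))
plate rear (np.float64(-0.010159488729446768), np.float64(-0.07758355696281381))
lamp (np.float64(0.06799995708595773), np.float64(-0.04393346310527263))
```

Request:
jog_arm --commands '[0.08, -0.0014, 0, 0.033, 0, 0.08, 0, 0, 0.033, 0, 0.08, 0, 0, 0.033, 0, 0.08, 0, 0, 0.033, 0, 0.08, 0, 0, 0, 0, 0.08, 0, -0.02, 0, 0, 0.08, 0, -0.012, 0, 0, 0.08, 0, -0.004, 0, 0, 0.08, 0, -0.004, 0, 0, 0.08, 0, -0.004, 0, 0, 0.08, 0, -0.004, 0, 0, 0.08, 0, -0.004, 0, 0, 0.08, 0, 0, 0, 0]'

```text
t: 4.77
tool_pos: [0.4395, 0.1604, 0.0869]
orientation: [-2.072, 2.361, -0.001]
force: [-0.1, 0.6, -0.0]
opening: 0.0429
```

```bash
python3 - <<'E'
from h import *
s=robot.read_state();print(s["t"],s["tool_pos"],s["force"])
p=robot.read_camera("wrist");cv2.imwrite("pics/w2.png",p["img"])
E
```

```text
4.7667 [0.43946823 0.16044074 0.08688907] [-0.10850397  0.62544706 -0.00543992]
```

View pics/w2.png

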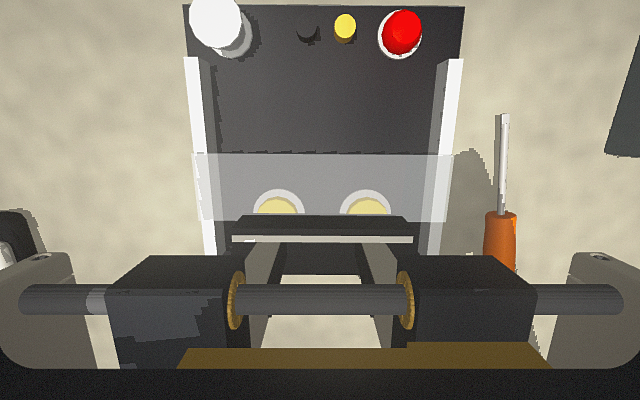

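Request:
jog_arm --commands '[0.08, 0, -0.005, 0, 0, 0.08, 0, -0.005, 0, 0, 0.08, 0, -0.005, 0, 0, 0.08, 0, -0.005, 0, 0, 0.08, 0, -0.005, 0, 0, 0.08, 0, -0.004, 0, 0, 0.08, 0, -0.004, 0, 0, 0.08, 0, -0.004, 0, 0, 0.08, 0, 0, 0, 0, 0.08, 0, 0, 0, 0]'

```text
t: 5.65
tool_pos: [0.4762, 0.1557, 0.0868]
orientation: [-2.072, 2.361, -0.001]
force: [-0.1, 0.2, 0.1]
opening: 0.0429
```

Request:
jog_arm --commands '[0.08, 0, 0.006, -0.01, 0, 0.08, 0, 0.02, -0.03, 0, 0.08, 0, 0.03, -0.04, 0, 0.08, 0, 0.03, -0.04, 0, 0.08, 0, 0, 0, 0, 0.08, 0, 0, 0, 0]'

```text
t: 6.15
tool_pos: [0.4015, 0.1665, 0.1966]
orientation: [-2.07, 2.355, -0.005]
force: [-0.1, 0.3, -0.2]
opening: 0.0425
```

```bash
python3 - <<'E'
from h import *
s=robot.read_state();print(s["t"],s["tool_pos"],s["force"])
p=robot.read_camera("wrist");cv2.imwrite("pics/w3.png",p["img"])
cv2.imwrite("pics/w3c.png",cv2.resize(p["img"][0:200,230:410],None,fx=4,fy=3,interpolation=cv2.INTER_CUBIC))
E
```

```text
6.15 [0.40154545 0.1664593  0.19658263] [-0.09721986  0.25393424 -0.17831863]
```

View pics/w3c.png

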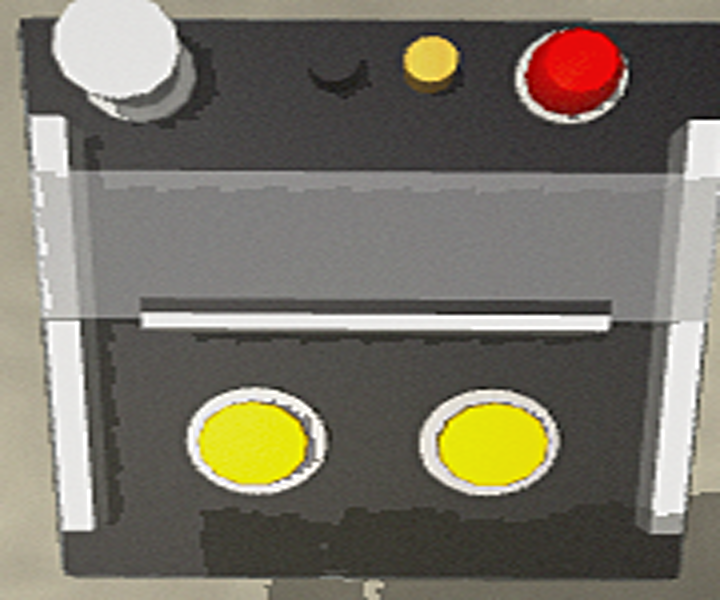

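View pics/w3.png

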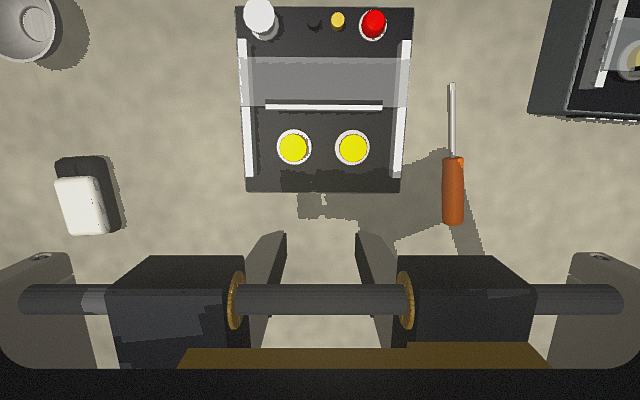

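```bash
python3 - <<'E'
from fit import *
p=robot.read_camera("wrist")
img=p["img"].astype(int);m=((img[:,:,2]>180)&(img[:,:,1]>180)&(img[:,:,0]<90)).astype(np.uint8)
n,l,st,ce=cv2.connectedComponentsWithStats(m)
K=sorted([tuple(ce[i]) for i in range(1,n) if st[i,4]>300]);print(K)
W=[atz(p,*k,.074) for k in K];print(W,np.linalg.norm(W[0]-W[1]))
s=robot.read_state();T=s["tool_pos"]
from scipy.spatial.transform import Rotation as R
M=R.from_rotvec(s["orientation"]).as_matrix()
mid=(W[0]+W[1])/2;d=W[0]-W[1];print("mid",mid,"yaw box",np.degrees(np.arctan2(-d[0],d[1])))
print("shift tool",M.T@(mid-T),"keys in tool",[ (M.T@(w-T)).round(4) for w in W],M.round(4).tolist())
g=lambda u,v:((u+.5)/4-.5+230,(v+.5)/3-.5)
for a in[g(142,326),g(610,330)]:
    w=atz(p,*a,.106);print("lip fwd of keys",(-(M.T@(w-mid))[1]))
E
```

```text
[(np.float64(291.515625), np.float64(146.56076388888889)), (np.float64(352.3477508650519), np.float64(147.03287197231833))]
[array([0.45604186, 0.1885146 , 0.074     ]), array([0.44791871, 0.12917092, 0.074     ])] 0.05989706052914335
mid [0.45198029 0.15884276 0.074     ] yaw box -7.794393529586003
shift tool [ 7.40683074e-05 -5.19351381e-02  1.19142793e-01] keys in tool [array([-0.0299, -0.0521,  0.1192]), array([ 0.03  , -0.0517,  0.1191])] [[-0.1291, -0.9916, 0.0007], [-0.9916, 0.1291, 0.0001], [-0.0002, -0.0007, -1.0]]
lip fwd of keys 0.034391131937117944
lip fwd of keys 0.03341623916397742
```

Request:
jog_arm --commands '[0.08, 0, -0.026, 0, 0, 0.08, 0, -0.026, 0, 0, 0.08, 0, 0, 0, 0, 0.08, 0, 0, 0.038, 0, 0.08, 0, 0, 0.038, 0, 0.08, 0, 0, 0.038, 0, 0.08, 0, 0, 0, 0, 0.08, 0, 0, 0, 0]'

```text
t: 6.92
tool_pos: [0.4492, 0.158, 0.0768]
orientation: [2.068, -2.356, -0.005]
force: [-0.1, 0.7, 0.1]
opening: 0.043
```

```bash
python3 - <<'E'
from h import *
s=robot.read_state();print(s["t"],s["tool_pos"],s["force"],s["opening"])
p=robot.read_camera("wrist");cv2.imwrite("pics/w4.png",p["img"])
E
```

```text
6.9167 [0.44916596 0.15798027 0.07677985] [-0.07377789  0.74871994  0.13522906] 0.042952380862978715
```

View pics/w4.png

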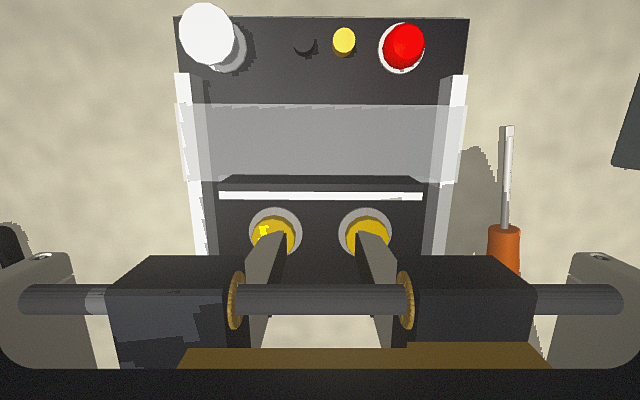

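Request:
jog_arm --commands '[0.08, 0, -0.003, 0, 0, 0.08, 0, 0, 0.002, 0, 0.08, 0, 0, 0.002, 0, 0.08, 0, 0, 0.002, 0, 0.08, 0, 0, 0.002, 0, 0.08, 0, 0, 0, 0, 0.08, 0, 0, 0, 0]'

```text
t: 7.55
tool_pos: [0.4557, 0.1586, 0.0721]
orientation: [-2.072, 2.36, -0.001]
force: [2.2, 1.2, 2.9]
opening: 0.0426
```

Request:
jog_arm --commands '[0.08, 0, 0, 0.002, 0, 0.08, 0, 0, 0.002, 0, 0.08, 0, 0, 0, 0, 0.08, 0, 0, 0, 0]'

```text
t: 7.88
tool_pos: [0.4557, 0.1586, 0.0682]
orientation: [-2.072, 2.36, -0.001]
force: [2.6, 1.0, 7.5]
opening: 0.0427
```

```bash
python3 - <<'E'
from h import *
p=robot.read_camera("wrist");cv2.imwrite("pics/w5.png",p["img"])
s=robot.read_state();print(s["t"],s["tool_pos"],s["force"],s["opening"])
E
```

```text
7.9333 [0.45568969 0.15859909 0.06825928] [ 1.23555636 -1.02297196  6.66630343] 0.04260873594037609
```

View pics/w5.png

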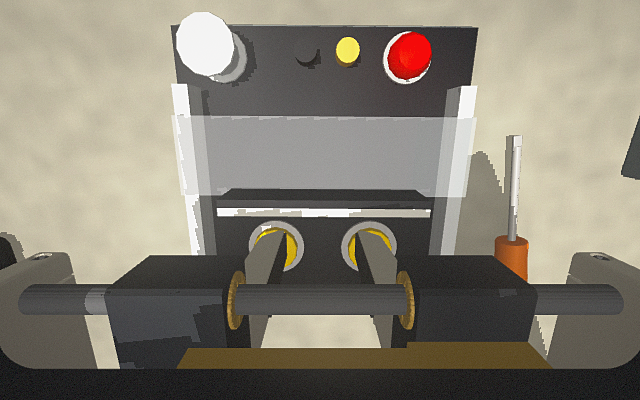

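Request:
jog_arm --commands '[0.08, 0, 0, 0.0015, 0, 0.08, 0, 0, 0.0015, 0, 0.08, 0, 0, 0, 0, 0.08, 0, 0, 0, 0]'

```text
t: 8.27
tool_pos: [0.4558, 0.1586, 0.0662]
orientation: [-2.072, 2.36, -0.001]
force: [-3.9, -1.5, 15.6]
opening: 0.0427
```

Request:
jog_arm --commands '[0.08, 0, 0, 0.0005, 0, 0.08, 0, 0, 0, 0, 0.08, 0, 0, 0, 0, 0.08, 0, 0, 0, 0, 0.08, 0, 0, 0, 0, 0.08, 0, 0, 0, 0, 0.08, 0, 0, 0, 0, 0.08, 0, 0, 0, 0, 0.08, 0, 0, 0, 0, 0.08, 0, 0, 0, 0, 0.08, 0, 0, 0, 0, 0.08, 0, 0, 0, 0, 0.08, 0, 0, 0, 0, 0.08, 0, 0, 0, 0, 0.08, 0, 0, 0, 0, 0.08, 0, 0, 0, 0, 0.08, 0, 0, 0, 0, 0.08, 0, 0, 0, 0, 0.08, 0, 0, 0, 0, 0.08, 0, 0, 0, 0]'

```text
t: 9.93
tool_pos: [0.4558, 0.1586, 0.0661]
orientation: [-2.072, 2.36, -0.002]
force: [-5.3, -2.1, 20.4]
opening: 0.0425
```

```bash
python3 - <<'E'
from h import *
s=robot.read_state();print(s["t"],s["tool_pos"],s["force"],s["wrist_torque"])
p=robot.read_camera("wrist");cv2.imwrite("pics/w6.png",cv2.resize(p["img"][180:290,200:440],None,fx=3,fy=3))
E
```

```text
9.9333 [0.45578683 0.15861622 0.06610346] [-5.34705909 -2.14657909 20.35090191] [-0.30980464  1.10395064 -0.01882749]
```

View pics/w6.png

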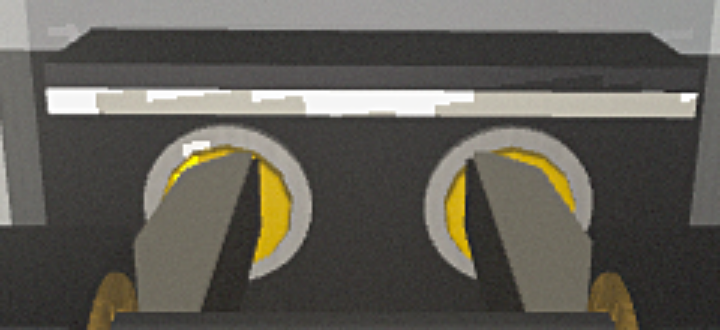

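Both caps are flush in their rings with a fingertip on each. I'll hold for another 1.9 s or so, then let up.

Request:
jog_arm --commands '[0.08, 0, 0, 0, 0, 0.08, 0, 0, 0, 0, 0.08, 0, 0, 0, 0, 0.08, 0, 0, 0, 0, 0.08, 0, 0, 0, 0, 0.08, 0, 0, 0, 0, 0.08, 0, 0, 0, 0, 0.08, 0, 0, 0, 0, 0.08, 0, 0, 0, 0, 0.08, 0, 0, 0, 0, 0.08, 0, 0, 0, 0, 0.08, 0, 0, 0, 0, 0.08, 0, 0, 0, 0, 0.08, 0, 0, 0, 0, 0.08, 0, 0, 0, 0, 0.08, 0, 0, 0, 0, 0.08, 0, 0, 0, 0, 0.08, 0, 0, 0, 0, 0.08, 0, 0, 0, 0, 0.08, 0, 0, 0, 0]'

```text
t: 11.65
tool_pos: [0.4558, 0.1587, 0.0661]
orientation: [-2.072, 2.36, -0.002]
force: [-5.7, -1.7, 20.2]
opening: 0.0425
```

Request:
jog_arm --commands '[0.08, 0, 0, 0, 0, 0.08, 0, 0, 0, 0, 0.08, 0, 0, 0, 0, 0.08, 0, 0, -0.003, 0, 0.08, 0, 0, -0.003, 0, 0.08, 0, 0, -0.003, 0, 0.08, 0, 0, -0.004, 0, 0.08, 0, 0, -0.01, 0, 0.08, 0, 0.01, -0.03, 0, 0.08, 0, 0.03, -0.04, 0, 0.08, 0, 0.03, -0.04, 0, 0.08, 0, 0, 0, 0, 0.08, 0, 0, 0, 0, 0.08, 0, 0, 0, 0, 0.08, 0, 0, 0, 0]'

```text
t: 12.9
tool_pos: [0.3947, 0.1658, 0.1821]
orientation: [2.071, -2.359, -0.002]
force: [-0.6, -1.4, -0.1]
opening: 0.0428
```

```bash
python3 - <<'E'
from h import *
s=robot.read_state();print(s["t"],s["tool_pos"],s["force"])
p=robot.read_camera("wrist");cv2.imwrite("pics/w7.png",p["img"])
p=robot.read_camera("top");cv2.imwrite("pics/t7.png",p["img"])
E
```

```text
12.9 [0.39465974 0.16582319 0.182096  ] [-0.6228305  -1.37271164 -0.09712316]
```

View pics/w7.png

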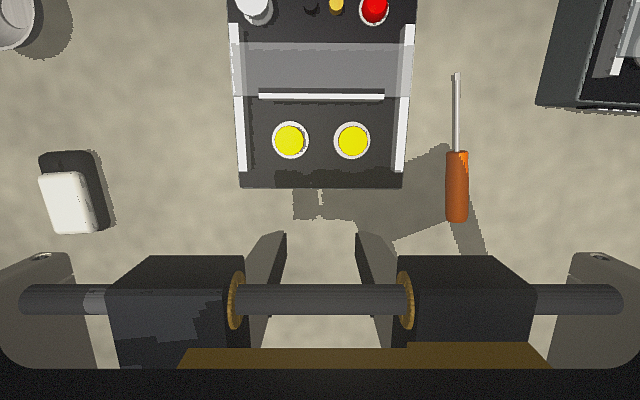

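View pics/t7.png

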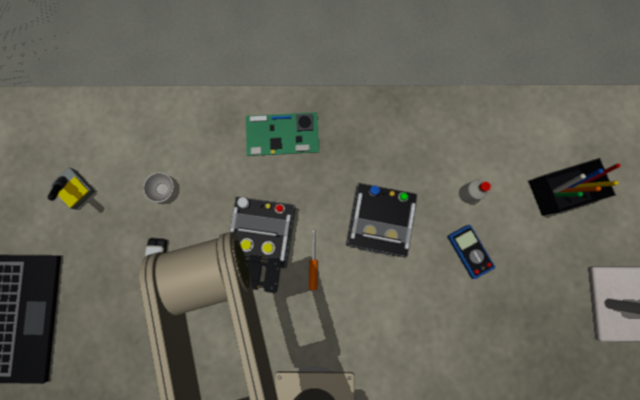

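Both keys are up again ((290,141) and (351,141) in the wrist view) and the guard lip is well back at row 96. Nothing else on the bench appears to have moved.

```bash
python3 - <<'E'
from h import *
p=robot.read_camera("wrist")
img=p["img"].astype(int);m=((img[:,:,2]>180)&(img[:,:,1]>180)&(img[:,:,0]<90)).astype(np.uint8)
n,l,st,ce=cv2.connectedComponentsWithStats(m)
W=[atz(p,*ce[i],.074) for i in range(1,n) if st[i,4]>300];print(W,np.linalg.norm(W[0]-W[1]))
print(robot.close_job())
E
```

```text
[array([0.45605162, 0.18846467, 0.074     ]), array([0.44795198, 0.12922576, 0.074     ])] 0.05979007572607039
the job is handed in; nothing more can be done
None
```

I did the job on the red-lamp box, the left of the two, and handed it in at about 13 s of the 43 s allowed. `close_job` gives no verdict, so the results below are my own checks.

- **Guard:** I pushed it back with the two fingertips on the front of the lip. It measured about 58 mm, against the 40 mm needed. It still showed well back after the press, though I did not re-measure it then.
- **Keys down:** I pressed both together until the arm stopped at 66 mm above the bench, with about 20 N of force on the two keys together. I held them for about 3.6 s. The wrist view showed one fingertip on each cap, with both caps flush in their rings.
- **Keys up:** After I lifted away, both caps measured 59.8 mm apart at the 74 mm "up" height, against the stated 60 mm. That spacing is consistent with both being fully up.
- **Everything else:** The force on the tool was back near zero. In the last top view the green-lamp box and the other things were where they started, except that the arm partly hid the mouse. The wrist view showed the mouse undisturbed.

**Disagreements:**
- The guard appeared to start about 5–8 mm back rather than at 0.
- The network misplaced or missed the key points, so I fitted the box pose and key centres from the pictures instead.
- The reported tool position differed from the commanded one by a few millimetres until the arm settled.

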